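# Switch on the woodturner's bench in order

## Task

Get the woodturner's bench ready to work: tap down the long bar on the dust extractor's oblong switch box, then the flat disc on the lamp's round switch, then the mushroom-shaped button on the lathe's switch box, in that order. Each one stays down by itself: press each lightly, from above, until it is down, and leave the small square button beside the mushroom alone. Only touch the switches, without lifting, tipping or shoving them, and do not disturb the other things on the bench.

Things in the scene. Friction and masses are not known exactly. Their poses are not given: they have to be found in the camera images.
- extractor_switch: dust extractor's switch: loose grey oblong box, 100 (x) x 180 (y) x 50 mm high, about 0.8 kg, standing flat; black long bar on the +y half of its top, a turned stopper stands on the -y half. Origin: centre of its underside; z up.
- lamp_switch: lamp's switch: loose grey round puck, 96 mm across, 32 mm high, about 0.5 kg, with one flat black disc in the middle of its top. Origin: centre of its underside; z up.
- lathe_switch: lathe's switch: loose grey oblong box, 90 (x) x 170 (y) x 60 mm high, about 0.8 kg, standing flat; on its top a black mushroom button (at y = -35 mm) and a small black square button (at y = +45 mm). Origin: centre of its underside; z up.
- bar_push_top (a point): centre of the top face of the long bar; the bar is 32 mm (box x) by 78 mm (box y) and stands 15 mm proud of the box when up, 7 mm when fully down. The point moves with the bar.
- disc_push_top (a point): centre of the top face of the flat disc, 52 mm across; it stands 15 mm proud when up, 7 mm when fully down. The point moves with the disc.
- mushroom_push_top (a point): centre of the top of the mushroom button; its domed cap is 44 mm across, and its top stands 26 mm above the box when up, 18 mm when fully down. The point moves with the button.
- square_push_top (a point): centre of the top face of the small square button, 24 x 24 mm, 15 mm proud of the box. To be left alone.
- bar_push (a joint): how far the long bar is down, m: 0 up, 0.008 fully down. It slides straight down, 8 mm to its stop, under a soft cap that first yields 1 mm per 4 N (up to 5 mm, springing back); it needs about 3 N all the way (plain friction, no spring), stays where it is left and counts as down from 5 mm. More than 25 N on a switch is too hard.
- disc_push (a joint): how far the disc is down, m: 0 up, 0.008 fully down. It slides straight down, 8 mm to its stop, under a soft cap that first yields 1 mm per 4 N (up to 5 mm, springing back); it needs about 3 N all the way (plain friction, no spring), stays where it is left and counts as down from 5 mm. More than 25 N on a switch is too hard.
- mushroom_push (a joint): how far the mushroom button is down, m: 0 up, 0.008 fully down. It slides straight down, 8 mm to its stop, under a soft cap that first yields 1 mm per 4 N (up to 5 mm, springing back); it needs about 3 N all the way (plain friction, no spring), stays where it is left and counts as down from 5 mm. More than 25 N on a switch is too hard.
- square_push (a joint): how far the small square button is down, m: 0 up, 0.008 fully down. It must stay up.
- stopper: bystander: small turned dark wooden bottle stopper, 30 mm across, 46 mm high, standing on the extractor's switch box about 85 mm from the bar's centre. Origin: centre of its underside.
- bowl: bystander: turned wooden bowl, 130 mm across, 50 mm high, beyond the switches. Origin: centre of its underside.
- mallet: bystander: turned round wooden mallet standing on its head, head 84 mm across, 206 mm high in all, beyond the switches. Origin: centre of its underside.
- gouge: bystander: turning gouge lying on the bench between the robot and the switches, 340 mm long, wooden handle 24 mm thick. Origin: on the bench, under the ferrule at its middle; x along the blade.
Not all that is in view belongs to the job. What is shaped like the extractor_switch but red or turquoise is not meant.

How it is judged:
By the outcome, as a careful person would: the job done as asked, in the order asked, and still so for the second after the job is handed in, with the robot touching nothing.
It also fails if it takes over 54 s, if anything falls off the work surface, if the arm or the gripper's body presses on something with over 40 N, if the wrist force passes 120 N, or if a joint passes its speed limit or range.

## Robot

A 6-joint arm with a two-finger parallel gripper is mounted at the origin on the work surface. World frame = base frame: x ahead of the robot, y to its left, z up, the work surface at z = 0. Lengths are in mm, angles in rad, forces in N, time in s.
With the tool pointing down it reaches from about 225 to 725 mm from the base axis. Payload 3.1 kg.
Tool frame: the origin (TCP) lies at the very end of the fingers, on their centre line; the grasp point (between the pads) lies 19 mm behind it (robot.grip_point_offset is the distance from the TCP to the grasp point, in mm); z points along the fingers, y is the line along which they close (so a half turn about z gives the same grasp; the last joint's range is limited). The gripper opens to 85 mm and grips with 20 to 120 N. Pads are 22 mm wide; open, the fingers measure 114 mm over their backs; the gripper's body (76 mm by 85 mm) begins 54 mm behind the grasp point. The pads swing forward as they close: fully open they stand 13 mm farther back than shut.
Start: joints at [1.126, 0.048, 0.099, 1.622, 0, 1.443], TCP at [163.559, 498.865, 231.312] pointing down, gripper open.
Joint ranges: [-2.91, 2.91], [-0.99, 1.94], [-1.21, 1.42], [-2.12, 2.29], [-1.49, 1.47], [-3.14, 3.14]. Speed limits (rad/s): [2.79, 2.79, 3.14, 3.14, 3.14, 3.14].

## Interface

Orientations are given as a unit quaternion [x, y, z, w].
In Python, from workcell import robot gives the robot as it stands.
- The arm moves only by the tool play_rows, never from a script. Its argument "moves" is a list of rows, each an object with "offset": the shift along the tool's x, y, z as a fraction of full scale, a list of three; "twist": the turn, a rotation vector about the tool's x, y, z as a fraction of full scale, a list of three. A call has 1 to 20 rows; each row is the pose to reach, as a shift and turn from the pose commanded when the call began, along the tool's axes at that moment; what a row does not reach only later rows make up. Full scale, the value 1, is 0.15 m for a shift and 90 degrees for a turn. A row lasts 1/8 s, in which the tool goes at most 62.5 mm and 10.7 degrees, less where a joint would pass 70% of its speed; a pose out of reach is approached as far as the arm can. A call with a number of a shift or a turn outside -1 to 1 is refused whole. A call with a gripper value outside its range is refused whole. "fingers" is the opening, from 0 (shut) to 1 (fully open), set as the call begins (left out, the last holds). The fingers move at their own pace and stop on an object; "force" is the grip in N (left out, the last holds). Time passes only in rows, so rows that repeat a pose let the fingers close. It gives the time, the measured TCP pose, the force, the opening and the grip force at its end, in the units of the state.
- robot.get_obs(): the state, without advancing time (a new reading comes with each control period).
- robot.grab_frame(name): name is "side" or "top"; returns the picture (400x640x3 uint8, red, green, blue); there is no depth.
- robot.camera_params(name): a dict with "fovy" (degrees; the focal length in pixels is half the picture's height over the tangent of half this angle, whatever the lens; pixels are square), "cx", "cy" (the principal point, pixels), "k1" (the pictures are not rectified: a ray, as slopes to the right and down, at radius r is drawn at 1 + k1 r^2 times it, then the intrinsics apply), "R" (3x3) and "t" (3): a world point X has camera coordinates R X + t. Camera axes: x right, y down, z forward; pixel columns grow to the right and rows downward; lengths in mm; the calibration is good to about 2 mm. A picture is of the moment at which its call begins. camera_params takes no time and is no camera call.
- robot.close_job(): hands the job in; it is judged then, once.
The state is a dict: "time": time; "joint_positions": joint angles; "dq": joint speeds; "joint_torque": joint torques, N m; "tool_pos": TCP position; "ee_rot": TCP orientation; "wrist_force": force on the tool from outside, world axes, zero at the start; "wrist_torque": the same for the moment, N m; "width": finger opening in mm; "finger_force": force on a finger pad.
Only numpy, scipy, OpenCV 4.12 (cv2) and the standard library are available. Lean on these libraries where they do the work, as an engineer would, in place of code of your own. Each camera call takes 0.05 s, during which the arm holds its last target. There are 200 camera calls.

## Working session

There is one attempt and no reset: what is moved stays moved. The work goes in short steps, Python scripts to look and compute and a tool call to move; the robot and the scene stay as the last step left them, time stands still between calls to the robot, and variables do not carry over. Pictures are saved under pics/ and viewed, at most 10 in all, crops included, and the job is handed in when it is done.

Besides the shell and the picture viewer there is one more tool, called after ">>>" by a JSON object that holds its "method" and its "body". play_rows: Moves the arm, as the interface text tells. Its arguments: {"type":"object","properties":{"moves":{"type":"array","items":{"type":"object","properties":{"offset":{"type":"array","items":{"type":"number"}},"twist":{"type":"array","items":{"type":"number"}}}}},"fingers":{"type":"number"},"force":{"type":"number"}},"required":["moves"]}

```bash
mkdir -p pics; ls
cat > h.py <<'E'
import numpy as np, cv2
from workcell import robot
def ray(name,uv):
    c=robot.camera_params(name); f=200/np.tan(np.radians(c["fovy"])/2)
    d=np.array([(uv[0]-c["cx"])/f,(uv[1]-c["cy"])/f]); s=d.copy()
    for _ in range(30): s=d/(1+c["k1"]*(s@s))
    R=np.array(c["R"]);t=np.array(c["t"])
    return -R.T@t, R.T@np.array([s[0],s[1],1])
def onz(name,uv,z):
    o,d=ray(name,uv); return o+d*(z-o[2])/d[2]
def pix(name,X):
    c=robot.camera_params(name); f=200/np.tan(np.radians(c["fovy"])/2)
    p=np.array(c["R"])@np.array(X,float)+np.array(c["t"]); s=p[:2]/p[2]; s=s*(1+c["k1"]*(s@s))
    return s*f+[c["cx"],c["cy"]]
E
python3 - <<'E'
from h import *
for n in("top","side"):
    cv2.imwrite(f"pics/{n}0.png",cv2.cvtColor(robot.grab_frame(n),cv2.COLOR_RGB2BGR))
    c=robot.camera_params(n);print(n,c["fovy"],c["k1"],-np.array(c["R"]).T@np.array(c["t"]))
o=robot.get_obs();print(o["time"],o["tool_pos"],o["ee_rot"],o["width"],o["wrist_force"])
E
```

```text
pics
top 54.664341284943845 -0.013524887567420651 [ 492.92643497  -16.24344151 1104.43319739]
side 48.96120751613205 -0.0022407508210478015 [ 361.5967742  -825.75190777  732.68414758]
0.1 [163.32269552 498.35454564 230.19924365] [ 1.57736088e-01  9.87480697e-01 -1.05489929e-03 -2.95844510e-04] 85.18040926159686 [-0.2524018   0.05493344 -0.67744816]
```

View pics/top0.png

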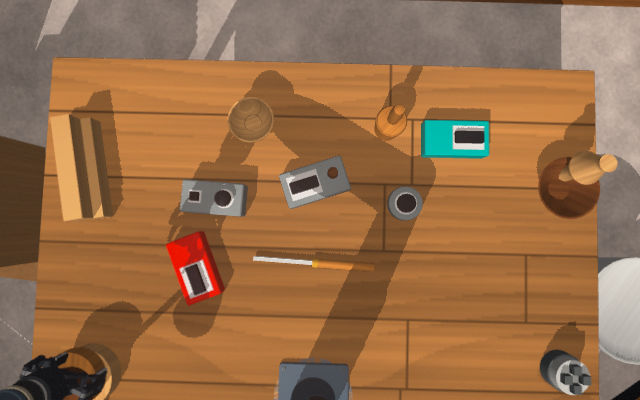

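View pics/side0.png

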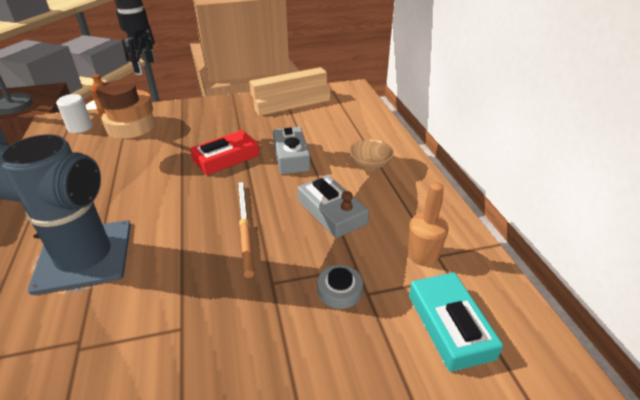

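The top view shows three boxes of the extractor's shape: grey at (315,182) with the bar at (303,185) and stopper at (333,172), red at (195,268) and turquoise at (456,139). The grey one fits, since it alone is grey and carries the stopper. The lamp puck is at (405,203). The lathe box is at (213,198), with the mushroom at (223,198) and the square button at (194,196). I'll measure and confirm in a crop.

```bash
cat > m.py <<'E'
from h import *
roi={"top":{"bar":(282,168,322,204),"disc":(390,188,420,218),"mush":(211,186,236,211),"sq":(184,188,202,204)},
"side":{"bar":(308,174,345,204),"disc":(324,264,358,294),"mush":(280,136,302,153)}}
z={"bar":65,"disc":47,"mush":82,"sq":75}
def blob(im,n,k,th=50):
    x0,y0,x1,y1=roi[n][k]; m=(im[y0:y1,x0:x1].max(2)<th).astype(np.uint8)
    nn,l,s,c=cv2.connectedComponentsWithStats(m); i=1+s[1:,4].argmax()
    mu=cv2.moments((l==i).astype(np.uint8),True)
    a=.5*np.arctan2(2*mu["mu11"],mu["mu20"]-mu["mu02"])
    return c[i]+[x0,y0],s[i],a
if __name__=="__main__":
    for n in roi:
        im=robot.grab_frame(n)
        for k in roi[n]:
            c,s,a=blob(im,n,k); print(n,k,c.round(1),s,"ang",a.round(3),onz(n,c,z[k]).round(1))
    im=cv2.imread("pics/top0.png")[140:230,170:430]
    cv2.imwrite("pics/crop.png",cv2.resize(im,None,fx=3,fy=3,interpolation=cv2.INTER_CUBIC))
E
python3 m.py
```

```text
Traceback (most recent call last):
  File "m.py", line 15, in <module>
    c,s,a=blob(im,n,k); print(n,k,c.round(1),s,"ang",a.round(3),onz(n,c,z[k]).round(1))
          ~~~~^^^^^^^^
  File "m.py", line 7, in blob
    nn,l,s,c=cv2.connectedComponentsWithStats(m); i=1+s[1:,4].argmax()
                                                      ~~~~~~~~~~~~~~^^
ValueError: attempt to get argmax of an empty sequence
```

```bash
sed -i 's/th=50/th=None/; s/; m=(im\[y0:y1,x0:x1\].max(2)<th)/; g=im[y0:y1,x0:x1].max(2); th=cv2.threshold(g[g<140],0,255,cv2.THRESH_OTSU)[0] if th is None else th; m=(g<=th)/' m.py; sed -i 's/a.round(3),onz/a.round(3),"min",im[int(c[1]),int(c[0])],onz/' m.py
python3 m.py
```

```text
top bar [303.9 184.2] [  8   7  29  19 313] ang -0.301 min [58 46 43] [589.   37.2  65. ]
top disc [406.  202.7] [  7   6  19  18 274] ang -0.17 min [50 40 38] [ 547.6 -242.4   47. ]
top mush [222.1 197.7] [  3   4  17  16 205] ang 0.168 min [61 49 45] [545.6 252.2  82. ]
top sq [193.9 195.8] [ 5  4 10  9 78] ang 0.097 min [54 38 36] [549.  329.7  75. ]
side bar [325.4 188.7] [  5   5  25  21 267] ang 0.659 min [21 20 22] [585.7  29.7  65. ]
side disc [339.7 278.1] [  4   4  24  22 434] ang 0.063 min [21 19 22] [ 544.1 -247.7   47. ]
side mush [291.9 141.8] [  5   1  15  11 118] ang 0.019 min [34 32 36] [543.  247.6  82. ]
```

View pics/crop.png

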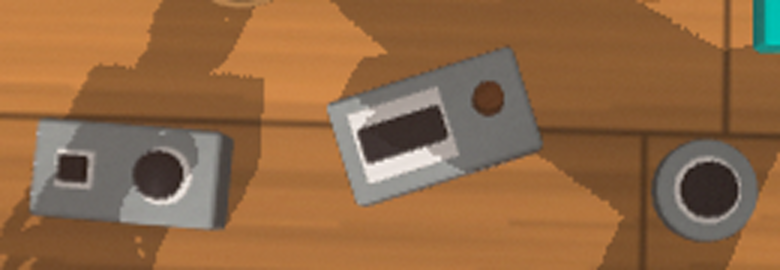

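The crop confirms it: the grey box has the bar at about (304,184), with the brown stopper beside it. The lathe has the mushroom at (222,198) and the small square at (194,196), and the lamp disc is at (406,203). I'll shut the fingers and travel at height.

>>> {"method": "play_rows", "body": {"moves": [{"offset":[-0.91,-0.51,0],"twist":[0,0,0]},{"offset":[-0.91,-0.51,0],"twist":[0,0,0]},{"offset":[-0.91,-0.51,0],"twist":[0,0,0]}], "fingers": 0}}

```text
time: 0.62
tool_pos: [270.8, 381.7, 231.2]
ee_rot: [0.159, 0.987, -0.0, 0.0]
wrist_force: [0.3, 0.2, 0.7]
width: 32.3
finger_force: 0.0
```

>>> {"method": "play_rows", "body": {"moves": [{"offset":[-0.91,-0.51,0],"twist":[0,0,0]},{"offset":[-0.91,-0.51,0],"twist":[0,0,0]},{"offset":[-0.91,-0.51,0],"twist":[0,0,0]}]}}

```text
time: 1.0
tool_pos: [376.9, 266.2, 231.2]
ee_rot: [0.159, 0.987, -0.0, 0.0]
wrist_force: [-0.4, 0.1, -0.4]
width: -0.0
finger_force: 0.0
```

>>> {"method": "play_rows", "body": {"moves": [{"offset":[-0.91,-0.51,0],"twist":[0,0,0]},{"offset":[-0.91,-0.51,0],"twist":[0,0,0]},{"offset":[-0.91,-0.51,0],"twist":[0,0,0]}]}}

```text
time: 1.38
tool_pos: [482.8, 150.7, 230.9]
ee_rot: [0.159, 0.987, -0.0, 0.0]
wrist_force: [-0.1, 0.4, -0.4]
width: 0.0
finger_force: 0.0
```

>>> {"method": "play_rows", "body": {"moves": [{"offset":[-0.91,-0.51,0],"twist":[0,0,0]},{"offset":[-0.91,-0.51,0],"twist":[0,0,0]},{"offset":[-0.91,-0.51,0.4],"twist":[0,0,0]},{"offset":[-0.91,-0.51,0.8],"twist":[0,0,0]},{"offset":[-0.91,-0.51,0.8],"twist":[0,0,0]},{"offset":[-0.91,-0.51,0.8],"twist":[0,0,0]}]}}

```text
time: 2.12
tool_pos: [588.0, 38.3, 113.2]
ee_rot: [0.158, 0.988, 0.0, 0.001]
wrist_force: [0.2, 0.2, 0.2]
width: -0.2
finger_force: 0.0
```

Run:
```python
from h import *
a=cv2.cvtColor(robot.grab_frame("side"),cv2.COLOR_RGB2BGR);b=cv2.cvtColor(robot.grab_frame("top"),cv2.COLOR_RGB2BGR)
P=np.mean([robot.get_obs()["tool_pos"] for _ in range(1)],0);print(P,[pix(n,q).round(1) for n in("side","top") for q in (P,[588,36,65])])
f=lambda im,x,y:cv2.resize(im[y:y+100,x:x+130],None,fx=3,fy=3,interpolation=cv2.INTER_CUBIC)
cv2.imwrite("pics/h1.png",np.hstack([f(a,265,120),f(b,240,130)]))
```

```text
[590.55774406  38.28805066 116.64838013] [array([326.5, 169.7]), array([325.6, 187.2]), array([302.6, 181.7]), array([304.4, 184.6])]
```

View pics/h1.png

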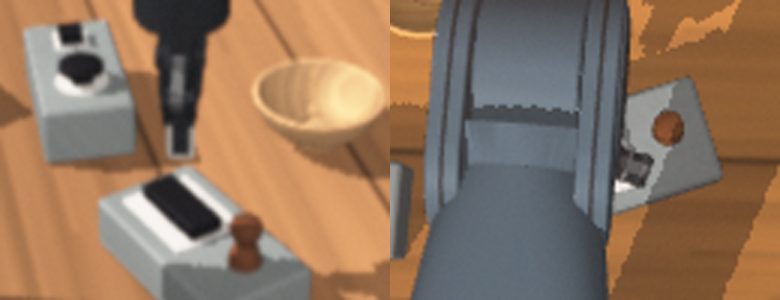

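Side crop: the finger tip is at about (325,172), directly over the bar, and its height agrees with the commanded 111 mm. I'll descend in steps and watch the force.

>>> {"method": "play_rows", "body": {"moves": [{"offset":[0,0,0.15],"twist":[0,0,0]},{"offset":[0,0,0.26],"twist":[0,0,0]},{"offset":[0,0,0.28],"twist":[0,0,0]},{"offset":[0,0,0.28],"twist":[0,0,0]},{"offset":[0,0,0.28],"twist":[0,0,0]}]}}

```text
time: 2.85
tool_pos: [587.8, 38.0, 70.4]
ee_rot: [0.158, 0.987, 0.0, 0.001]
wrist_force: [0.2, 0.0, 0.0]
width: -0.2
finger_force: 0.0
```

>>> {"method": "play_rows", "body": {"moves": [{"offset":[0,0,0.02],"twist":[0,0,0]},{"offset":[0,0,0.04],"twist":[0,0,0]},{"offset":[0,0,0.05],"twist":[0,0,0]},{"offset":[0,0,0.05],"twist":[0,0,0]},{"offset":[0,0,0.05],"twist":[0,0,0]}]}}

```text
time: 3.48
tool_pos: [587.4, 38.0, 62.2]
ee_rot: [0.158, 0.987, 0.0, 0.0]
wrist_force: [1.0, 0.2, 1.6]
width: 0.0
finger_force: 1.1
```

>>> {"method": "play_rows", "body": {"moves": [{"offset":[0,0,0.01],"twist":[0,0,0]},{"offset":[0,0,0.02],"twist":[0,0,0]},{"offset":[0,0,0.03],"twist":[0,0,0]},{"offset":[0,0,0.03],"twist":[0,0,0]},{"offset":[0,0,0.03],"twist":[0,0,0]}]}}

```text
time: 4.1
tool_pos: [587.2, 38.0, 57.3]
ee_rot: [0.158, 0.987, 0.0, 0.0]
wrist_force: [1.5, -0.0, 1.5]
width: -0.0
finger_force: 1.1
```

>>> {"method": "play_rows", "body": {"moves": [{"offset":[0,0,0.007],"twist":[0,0,0]},{"offset":[0,0,0.014],"twist":[0,0,0]},{"offset":[0,0,0.014],"twist":[0,0,0]},{"offset":[0,0,0.014],"twist":[0,0,0]}]}}

```text
time: 4.6
tool_pos: [587.2, 38.0, 55.8]
ee_rot: [0.158, 0.987, 0.0, 0.0]
wrist_force: [0.4, -0.7, 4.5]
width: 0.1
finger_force: 2.5
```

>>> {"method": "play_rows", "body": {"moves": [{"offset":[0,0,0.006],"twist":[0,0,0]},{"offset":[0,0,0.01],"twist":[0,0,0]},{"offset":[0,0,0.01],"twist":[0,0,0]},{"offset":[0,0,0.01],"twist":[0,0,0]}]}}

```text
time: 5.1
tool_pos: [587.2, 38.0, 55.0]
ee_rot: [0.158, 0.987, 0.0, 0.0]
wrist_force: [0.0, -0.6, 8.0]
width: 0.1
finger_force: 4.0
```

The bar is at its stop: force has risen to 8 N at about 4 N/mm. Next I'll lift and go to the lamp disc.

>>> {"method": "play_rows", "body": {"moves": [{"offset":[0,0,-0.2],"twist":[0,0,0]},{"offset":[0,0,-0.5],"twist":[0,0,0]},{"offset":[0,0,-0.7],"twist":[0,0,0]},{"offset":[0,0,-0.7],"twist":[0,0,0]},{"offset":[-0.17,-0.93,-0.7],"twist":[0,0,0]},{"offset":[-0.17,-0.93,-0.7],"twist":[0,0,0]},{"offset":[-0.17,-0.93,-0.7],"twist":[0,0,0]}]}}

```text
time: 5.98
tool_pos: [565.5, -105.2, 155.6]
ee_rot: [0.16, 0.987, -0.0, -0.003]
wrist_force: [-0.2, 0.8, -0.1]
width: -0.0
finger_force: 0.0
```

>>> {"method": "play_rows", "body": {"moves": [{"offset":[-0.16,-0.94,0],"twist":[0,0,0]},{"offset":[-0.16,-0.94,0],"twist":[0,0,0]},{"offset":[-0.16,-0.94,0],"twist":[0,0,0]},{"offset":[-0.16,-0.94,0.3],"twist":[0,0,0]},{"offset":[-0.16,-0.94,0.56],"twist":[0,0,0]},{"offset":[-0.16,-0.94,0.56],"twist":[0,0,0]},{"offset":[-0.16,-0.94,0.56],"twist":[0,0,0]}]}}

```text
time: 6.85
tool_pos: [547.1, -243.2, 75.3]
ee_rot: [0.157, 0.988, 0.0, 0.0]
wrist_force: [0.7, 0.2, 0.4]
width: -0.3
finger_force: 0.0
```

Run:
```python
from h import *
a=cv2.cvtColor(robot.grab_frame("side"),cv2.COLOR_RGB2BGR);b=cv2.cvtColor(robot.grab_frame("top"),cv2.COLOR_RGB2BGR)
P=robot.get_obs()["tool_pos"];print(P,[pix(n,q).round(1) for n in("side","top") for q in (P,[547,-244,47])])
cv2.imwrite("pics/h2.png",np.hstack([cv2.resize(a[150:310,260:390],None,fx=3,fy=3),cv2.resize(b[130:290,270:400+20][:,:130],None,fx=3,fy=3)]))
```

```text
[ 548.32073448 -244.22471809   77.19000596] [array([341.6, 266.3]), array([340.5, 276.5]), array([409.1, 201.9]), array([406.6, 202.9])]
```

View pics/h2.png

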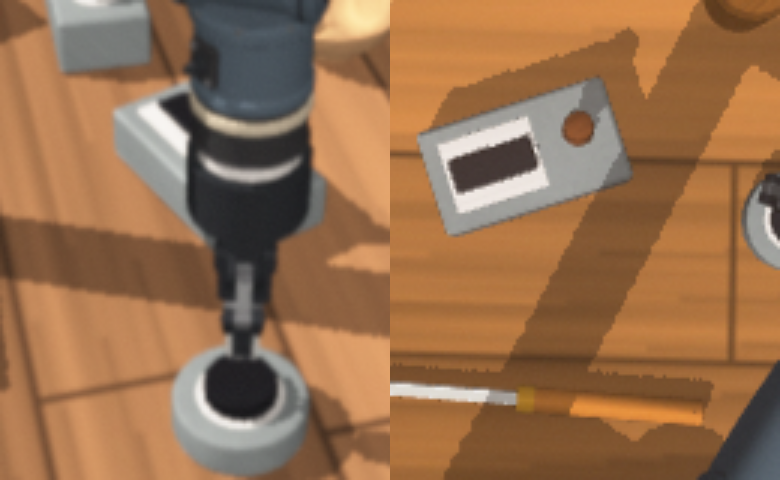

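The extractor is unmoved, the stopper stands, and the tip is over the disc. I'll press it the same way.

>>> {"method": "play_rows", "body": {"moves": [{"offset":[0,0,0.1],"twist":[0,0,0]},{"offset":[0,0,0.16],"twist":[0,0,0]},{"offset":[0,0,0.18],"twist":[0,0,0]},{"offset":[0,0,0.2],"twist":[0,0,0]},{"offset":[0,0,0.2],"twist":[0,0,0]},{"offset":[0,0,0.2],"twist":[0,0,0]}]}}

```text
time: 7.7
tool_pos: [547.2, -244.2, 45.0]
ee_rot: [0.158, 0.987, -0.0, 0.001]
wrist_force: [-0.5, 0.6, 0.3]
width: -0.2
finger_force: 0.2
```

>>> {"method": "play_rows", "body": {"moves": [{"offset":[0,0,0.01],"twist":[0,0,0]},{"offset":[0,0,0.02],"twist":[0,0,0]},{"offset":[0,0,0.03],"twist":[0,0,0]},{"offset":[0,0,0.04],"twist":[0,0,0]},{"offset":[0,0,0.04],"twist":[0,0,0]},{"offset":[0,0,0.04],"twist":[0,0,0]}]}}

```text
time: 8.45
tool_pos: [547.2, -244.2, 38.9]
ee_rot: [0.158, 0.987, -0.0, 0.001]
wrist_force: [1.5, -1.5, 1.5]
width: -0.1
finger_force: 1.0
```

>>> {"method": "play_rows", "body": {"moves": [{"offset":[0,0,0.005],"twist":[0,0,0]},{"offset":[0,0,0.01],"twist":[0,0,0]},{"offset":[0,0,0.01],"twist":[0,0,0]},{"offset":[0,0,0.01],"twist":[0,0,0]}]}}

```text
time: 8.95
tool_pos: [547.2, -244.3, 37.8]
ee_rot: [0.158, 0.987, -0.0, 0.001]
wrist_force: [1.5, -1.1, 6.1]
width: -0.0
finger_force: 2.5
```

>>> {"method": "play_rows", "body": {"moves": [{"offset":[0,0,0.004],"twist":[0,0,0]},{"offset":[0,0,0.004],"twist":[0,0,0]},{"offset":[0,0,0.004],"twist":[0,0,0]}]}}

```text
time: 9.32
tool_pos: [547.2, -244.3, 37.5]
ee_rot: [0.158, 0.987, -0.0, 0.001]
wrist_force: [0.8, -1.9, 5.5]
width: 0.0
finger_force: 3.2
```

>>> {"method": "play_rows", "body": {"moves": [{"offset":[0,0,-0.2],"twist":[0,0,0]},{"offset":[0,0,-0.5],"twist":[0,0,0]},{"offset":[0,0,-0.9],"twist":[0,0,0]},{"offset":[0,0,-0.9],"twist":[0,0,0]},{"offset":[0.26,0.78,-0.9],"twist":[0,0,0]},{"offset":[0.26,0.78,-0.9],"twist":[0,0,0]},{"offset":[0.26,0.78,-0.9],"twist":[0,0,0]}]}}

```text
time: 10.2
tool_pos: [544.3, -116.1, 169.4]
ee_rot: [0.155, 0.988, 0.001, -0.003]
wrist_force: [0.7, -0.8, -0.6]
width: 0.0
finger_force: 0.0
```

>>> {"method": "play_rows", "body": {"moves": [{"offset":[0.26,0.78,0],"twist":[0,0,0]},{"offset":[0.26,0.78,0],"twist":[0,0,0]},{"offset":[0.26,0.78,0],"twist":[0,0,0]}]}}

```text
time: 10.58
tool_pos: [544.1, 6.0, 169.7]
ee_rot: [0.155, 0.988, 0.0, -0.002]
wrist_force: [0.4, -0.8, 0.2]
width: 0.3
finger_force: 0.0
```

>>> {"method": "play_rows", "body": {"moves": [{"offset":[0.26,0.78,0],"twist":[0,0,0]},{"offset":[0.26,0.78,0],"twist":[0,0,0]},{"offset":[0.26,0.78,0],"twist":[0,0,0]}]}}

```text
time: 10.95
tool_pos: [544.0, 128.3, 169.9]
ee_rot: [0.155, 0.988, -0.0, -0.001]
wrist_force: [0.8, -0.8, 0.7]
width: -0.1
finger_force: 0.0
```

>>> {"method": "play_rows", "body": {"moves": [{"offset":[0.26,0.79,0],"twist":[0,0,0]},{"offset":[0.26,0.79,0],"twist":[0,0,0]},{"offset":[0.26,0.79,0],"twist":[0,0,0]},{"offset":[0.26,0.79,0.3],"twist":[0,0,0]},{"offset":[0.26,0.79,0.42],"twist":[0,0,0]},{"offset":[0.26,0.79,0.42],"twist":[0,0,0]},{"offset":[0.26,0.79,0.42],"twist":[0,0,0]}]}}

```text
time: 11.82
tool_pos: [545.7, 250.0, 109.8]
ee_rot: [0.158, 0.987, 0.0, 0.001]
wrist_force: [0.2, -0.1, 0.1]
width: 0.2
finger_force: 0.0
```

Run:
```python
from h import *
from m import *
a=robot.grab_frame("side");b=robot.grab_frame("top")
c,s,_=blob(b,"top","disc");print("disc",c,onz("top",c,39)); c,s,_=blob(b,"top","bar");print("bar",c,onz("top",c,57))
P=robot.get_obs()["tool_pos"];print(P,[pix(n,q).round(1) for n in("side","top") for q in (P,[545,251,86])])
cv2.imwrite("pics/h3.png",cv2.cvtColor(np.hstack([cv2.resize(a[100:200,240:340],None,fx=4,fy=4),cv2.resize(b[140:240,170:270],None,fx=4,fy=4)]),cv2.COLOR_RGB2BGR))
```

```text
disc [405.62992126 202.57874016] [ 548.23400385 -243.14475451   39.        ]
bar [303.95       184.32666667] [589.36956477  37.58641186  57.        ]
[546.10484704 250.63946536 110.69095734] [array([292.3, 132.3]), array([292.3, 139.9]), array([219.8, 196.9]), array([222.2, 197.8])]
```

View pics/h3.png

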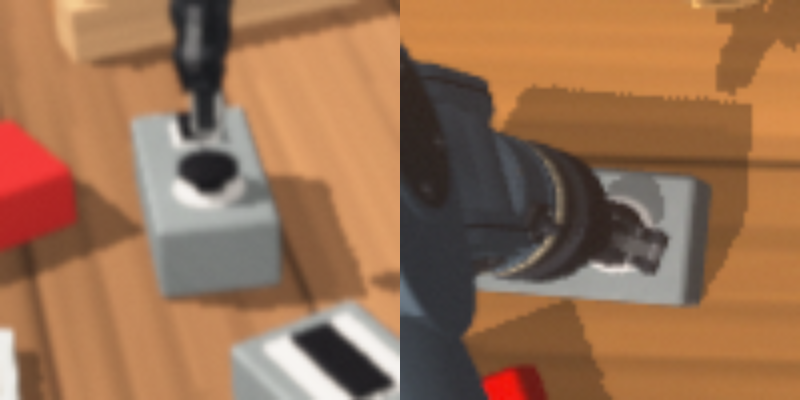

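Disc and bar are down and in place. The side view shows the tip over the mushroom's column, at about (291,134) against cap (292,143), clear of the square. Pressing now.

>>> {"method": "play_rows", "body": {"moves": [{"offset":[0,0,0.08],"twist":[0,0,0]},{"offset":[0,0,0.13],"twist":[0,0,0]},{"offset":[0,0,0.15],"twist":[0,0,0]},{"offset":[0,0,0.17],"twist":[0,0,0]},{"offset":[0,0,0.17],"twist":[0,0,0]},{"offset":[0,0,0.17],"twist":[0,0,0]}]}}

```text
time: 12.68
tool_pos: [545.0, 250.9, 83.3]
ee_rot: [0.158, 0.987, 0.0, 0.0]
wrist_force: [-1.1, 0.1, 0.8]
width: -0.0
finger_force: 0.5
```

>>> {"method": "play_rows", "body": {"moves": [{"offset":[0,0,0.01],"twist":[0,0,0]},{"offset":[0,0,0.02],"twist":[0,0,0]},{"offset":[0,0,0.03],"twist":[0,0,0]},{"offset":[0,0,0.035],"twist":[0,0,0]},{"offset":[0,0,0.035],"twist":[0,0,0]},{"offset":[0,0,0.035],"twist":[0,0,0]}]}}

```text
time: 13.42
tool_pos: [545.0, 250.8, 77.9]
ee_rot: [0.158, 0.987, 0.0, 0.0]
wrist_force: [-0.7, 0.6, 3.5]
width: 0.1
finger_force: 1.1
```

>>> {"method": "play_rows", "body": {"moves": [{"offset":[0,0,0.005],"twist":[0,0,0]},{"offset":[0,0,0.01],"twist":[0,0,0]},{"offset":[0,0,0.01],"twist":[0,0,0]},{"offset":[0,0,0.01],"twist":[0,0,0]}]}}

```text
time: 13.92
tool_pos: [545.0, 250.9, 76.7]
ee_rot: [0.158, 0.987, 0.0, 0.0]
wrist_force: [0.4, 0.3, 3.7]
width: -0.1
finger_force: 2.2
```

One more millimetre to be sure it is at the stop.

>>> {"method": "play_rows", "body": {"moves": [{"offset":[0,0,0.004],"twist":[0,0,0]},{"offset":[0,0,0.007],"twist":[0,0,0]},{"offset":[0,0,0.007],"twist":[0,0,0]},{"offset":[0,0,0.007],"twist":[0,0,0]}]}}

```text
time: 14.42
tool_pos: [545.0, 250.9, 76.1]
ee_rot: [0.158, 0.987, 0.0, 0.0]
wrist_force: [-0.4, 1.0, 6.9]
width: 0.1
finger_force: 3.2
```

>>> {"method": "play_rows", "body": {"moves": [{"offset":[0,0,-0.2],"twist":[0,0,0]},{"offset":[0,0,-0.5],"twist":[0,0,0]},{"offset":[0,0,-0.9],"twist":[0,0,0]},{"offset":[0,0,-0.9],"twist":[0,0,0]},{"offset":[0.9,0,-0.9],"twist":[0,0,0]},{"offset":[0.9,0,-0.9],"twist":[0,0,0]},{"offset":[0.9,0,-0.9],"twist":[0,0,0]},{"offset":[0.9,0,-0.9],"twist":[0,0,0]}]}}

```text
time: 15.42
tool_pos: [415.8, 292.7, 209.0]
ee_rot: [0.157, 0.988, -0.001, -0.0]
wrist_force: [0.9, -0.3, 0.5]
width: -0.4
finger_force: 0.0
```

Run:
```python
from h import *
a=cv2.cvtColor(robot.grab_frame("side"),cv2.COLOR_RGB2BGR);o=cv2.imread("pics/side0.png")
f=lambda im:cv2.resize(im[110:310,260:390],None,fx=2.9,fy=2.9,interpolation=cv2.INTER_CUBIC)
cv2.imwrite("pics/end.png",np.hstack([f(o),f(a)]))
```

```text
(no output)
```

View pics/end.png

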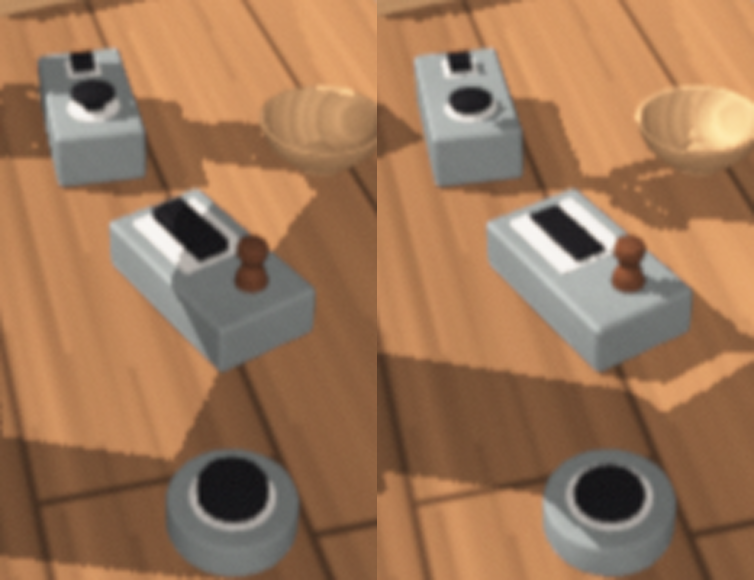

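Before and after compared: the bar, disc and mushroom are all visibly lower. The boxes and stopper have not moved, and the square is still up.

```bash
python3 -c "from workcell import robot; print(robot.close_job())"
```

```text
the job is handed in; nothing more can be done
None
```

The bar, disc and mushroom were pressed down to their stops in that order, with readings of 8 N or less; the square button is still up, nothing else visibly moved, and the job was handed in at about 15.5 s.

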